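Deliver a pin into a soak enclosure with a boat

TASK

Carry the steel pin in its transfer boat through the slot in the enclosure's cover plate, tip the boat sideways inside so that the pin rolls out into the tray, and draw the boat out again, all without the boat touching the slot edges or any other part of the enclosure. Then stand the boat back upright on its rest between the two rails, the same way round as it stood, grip over the same end. Leave the adapter and the gauge block next to the work where they are.

Things in the scene. Friction and masses are not known exactly. Their poses are not given: they have to be found in the camera images.
- enclosure: Closed fixed case, 160 wide, 110 deep, 132 high: 4 mm grey cover plate in front, clear plastic behind. Origin at the underside, below the middle of the slot, on the plate's outer face; x points into the case, square to the plate, y left, z up. Free inside: x 4 to 106, y -76 to 76, z 4 to 128; a fixed open tray on its floor (rim at z 25, x 10 to 100, y -70 to 70).
- slot (a point): Centre of the level slot through the cover plate, the case's only opening, on the plate's outer face; axes as the enclosure. The slot is 50 wide (y) and 28 high, from 61 to 89 above the worktop.
- boat: Loose metal transfer boat, 160 long, 36 wide, 75 high, 0.22 kg, heavier at the grip. Origin at its underside below the middle of the grip; x points along the stem to the trough, z up. A round stem, 8 diameter, at height z = 10, joins the grip to the trough. With the trough fully inside the case only the stem stands in the slot. Undersides of trough and foot are level at z = 0.
- grip (a point): Point of the boat's grip to pinch from above, 58 above the boat's underside; axes as the boat. The grip is an upright flat bar, 28 long (x), 10 thick (y), from z = 5 to z = 75 of the boat, on a flat foot 32 x 36 x 5.
- trough (a point): Middle of the trough, at x = 119, z = 9.5 of the boat. The trough reaches from x = 94 to 144, is 36 wide, and is a shallow V whose sides rise at 22 degrees from z = 3 to z = 10, with end plates 13 high. Rolling the boat 40 to 45 degrees about its stem, either way (more room to lean left), lets the pin roll out over the side.
- pin: Loose plain steel pin, 12 diameter, 36 long, 30 g, lying along the trough at the start, its top 16 above the boat's underside. Origin at its centre, x along its axis. It rolls freely; only the shallow V holds it, so carry it level and smoothly.
- boat_rest: Fixed low grey plastic plate, 190 x 66, 8 thick, with a rail along each long side (6 thick, 54 between them, tops 14 above the worktop). Origin at its underside below the place where the boat's grip stands; x along the rails towards where the trough lies; reaches from x = -30 to x = 160. A tall instrument with a raised handle (keep 400 high over it) stands to its right.
- rest_seat (a point): Point on the rest's upper face, 8 above the worktop, where the boat's origin lies at the start (within some mm) and shall lie again at the end; axes as the rest.
- adapter: Bystander: loose coaxial adapter with a ribbed nut, 21 x 38 x 21, lying on the worktop; origin at its underside.
- block: Bystander: loose flat steel gauge block, 35 x 30 x 9, lying on the worktop; origin at its underside.

How it is judged:
By the outcome, as a careful person would: the job done as asked, in the order asked, and still so for the second after the job is handed in, with the robot touching nothing.
It also fails if it takes over 61 s, if anything falls off the work surface, if the arm or the gripper's body presses on something with over 40 N, if the wrist force passes 120 N, or if a joint passes its speed limit or range.

ROBOT

A 6-joint arm with a two-finger parallel gripper is mounted at the origin on a cart in front of the work surface, level with it; the furniture and walls round the work are solid. World frame = base frame: x ahead of the robot, y to its left, z up, the work surface at z = 0. Lengths are in mm, angles in degrees, forces in N, time in s.
With the tool pointing down it reaches from about 300 to 850 mm from the base axis. Payload 4.2 kg.
Tool frame: the origin (TCP) lies between the finger pads; the fingertips stand ahead of it and the grasp point (between the pads) lies 3 mm ahead of it (nose_length is the z of the fingertips in the tool frame, in mm); z points along the fingers, y is the line along which they close (so a half turn about z gives the same grasp; the last joint's range is limited). The gripper opens to 91 mm and grips with 3 to 60 N. Pads are 32 mm wide; open, the fingers measure 118 mm over their backs; the gripper's body (76 mm by 178 mm) begins 60 mm behind the grasp point.
Start: joints at [66.921, 18.312, 89.639, -0, 72.044, -1.146], TCP at [214.776, 533.397, 235.976] pointing down, gripper open.
Joint ranges: [-177.97, 177.97], [-48.28, 115.42], [12.27, 149.76], [-77.06, 257.06], [2.81, 150.46], [-146.56, 146.56]. Speed limits (degrees/s): [147.25, 147.25, 180, 180, 180, 180].

INTERFACE

Orientations are given as [roll, pitch, yaw] about the fixed x, y, z axes, in that order (R = Rz(yaw) Ry(pitch) Rx(roll)).
In Python, from workcell import state, grab_frame, camera_params, job_done, nose_length gives the robot as it stands.
- The arm moves only by the tool step_arm, never from a script. Its argument "plan" is a list that holds one entry, the list of rows, each a list of 5 numbers: the shift along the tool's x, y, z in cm, then the turn about the tool's z in rad, then the opening, from 0 (shut) to 1 (fully open). In form: [[[x, y, z, turn, gripper], ...]]. A call has 1 to 20 rows; each row is the pose to reach, as a shift and turn from the pose commanded when the call began, along the tool's axes at that moment; what a row does not reach only later rows make up. A row lasts 1/8 s, in which the tool goes at most 62.5 mm and 10.7 degrees, less where a joint would pass 70% of its speed; a pose out of reach is approached as far as the arm can. A call with a gripper value outside its range is refused whole. The fingers move at their own pace and stop on an object; "newtons" is the grip in N (left out, the last holds). Time passes only in rows, so rows that repeat a pose let the fingers close. It gives the time, the measured TCP pose, the force, the opening and the grip force at its end, in the units of the state.
- state(): the state, without advancing time (a new reading comes with each control period).
- grab_frame(name): name is "scene" or "top" or "wrist"; returns the picture (420x560x3 uint8, blue, green, red); there is no depth.
- camera_params(name): a dict with "camera_matrix" (3x3 intrinsics, pixels), "k1" (the pictures are not rectified: a ray, as slopes to the right and down, at radius r is drawn at 1 + k1 r^2 times it, then the intrinsics apply), "R" (3x3) and "t" (3): a world point X has camera coordinates R X + t; the wrist camera has in their place "mount" (4x4, takes a point from camera to tool coordinates, whose origin is the TCP and whose axes are the flange's). Camera axes: x right, y down, z forward; pixel columns grow to the right and rows downward; lengths in mm; the calibration is good to about 2 mm. A picture is of the moment at which its call begins: read the wrist's pose just before it. camera_params takes no time and is no camera call.
- job_done(): hands the job in; it is judged then, once.
The state is a dict: "time_s": time; "qpos": joint angles; "qvel": joint speeds; "effort": joint torques, N m; "ee_pos": TCP position; "ee_rot": TCP orientation; "force": force on the tool from outside, world axes, zero at the start; "torque": the same for the moment, N m; "gripper_width": finger opening in mm; "gripper_force": force on a finger pad.
Only numpy, scipy, OpenCV 4.12 (cv2) and the standard library are available. Lean on these libraries where they do the work, as an engineer would, in place of code of your own. Each camera call takes 0.05 s, during which the arm holds its last target. There are 200 camera calls.

## Working session

There is one attempt and no reset: what is moved stays moved. The work goes in short steps, Python scripts to look and compute and a tool call to move; the robot and the scene stay as the last step left them, time stands still between calls to the robot, and variables do not carry over. Pictures are saved under pics/ and viewed, at most 10 in all, crops included, and the job is handed in when it is done.

Besides the shell and the picture viewer there is one more tool, called as name(argument=value, ...) on one line, values as JSON. step_arm: Moves the arm, as the interface text tells. Its arguments: {"type":"object","properties":{"plan":{"type":"array","items":{"type":"array","items":{"type":"array","items":{"type":"number"}}}},"newtons":{"type":"number"}},"required":["plan"]}

```bash
mkdir -p pics; ls; cat > h.py <<'E'
import numpy as np, cv2, json
from workcell import *
def und(c,px):
    K=np.array(c["camera_matrix"]);px=np.atleast_2d(px).astype(float)
    d=np.c_[(px[:,0]-K[0,2])/K[0,0],(px[:,1]-K[1,2])/K[1,1]];u=d.copy()
    for _ in range(20): u=d/(1+c["k1"]*(u**2).sum(1,keepdims=True))
    return np.c_[u,np.ones(len(u))]
def ext(c,pose=None):
    if "mount" in c:
        from scipy.spatial.transform import Rotation as Ro
        T=np.eye(4);T[:3,:3]=Ro.from_euler("xyz",pose[1],degrees=True).as_matrix();T[:3,3]=pose[0]
        M=T@np.array(c["mount"]);return M[:3,:3],M[:3,3]
    R=np.array(c["R"]);t=np.array(c["t"]).ravel();return R.T,-R.T@t
def rays(c,px,pose=None):
    A,o=ext(c,pose);return o,und(c,px)@A.T
def onz(c,px,z,pose=None):
    o,d=rays(c,px,pose);return o+d*((z-o[2])/d[:,2])[:,None]
def proj(c,X,pose=None):
    A,o=ext(c,pose);p=(np.atleast_2d(X)-o)@A;u=p[:,:2]/p[:,2:];u=u*(1+c["k1"]*(u**2).sum(1,keepdims=True))
    K=np.array(c["camera_matrix"]);return u*[K[0,0],K[1,1]]+K[:2,2]
def tri(ca,pa,cb,pb,posea=None,poseb=None):
    oa,da=rays(ca,pa,posea);ob,db=rays(cb,pb,poseb);da,db=da[0],db[0]
    s=np.linalg.lstsq(np.c_[da,-db],ob-oa,rcond=None)[0];P,Q=oa+s[0]*da,ob+s[1]*db
    return (P+Q)/2,np.linalg.norm(P-Q)
E
python3 - <<'E'
from h import *
s=state();print(s,nose_length() if callable(nose_length) else nose_length)
for n in("scene","top"):
    cv2.imwrite(f"pics/{n}0.png",grab_frame(n));c=camera_params(n);print(n,{k:np.round(v,3).tolist() for k,v in c.items()}, ext(c)[1])
print(camera_params("wrist"))
a=[cv2.imread(f"pics/{n}0.png") for n in("scene","top")]
E
```

```text
pics
{'time_s': 0.0, 'qpos': array([ 6.69227141e+01,  1.83497034e+01,  8.97084719e+01, -9.27894466e-04,
        7.20445211e+01, -1.14512129e+00]), 'qvel': array([-0.02253218,  0.0715396 , -0.01539568, -0.08674004, -0.03798365,
       -0.03779653]), 'effort': array([-2.51112215e-04, -4.12479579e+01, -2.31978858e+01,  7.26515288e-02,
        4.56007209e-02, -1.33144581e-04]), 'ee_pos': array([214.57126441, 532.9348909 , 235.12568911]), 'ee_rot': array([-1.79897307e+02, -1.17035353e-03,  1.58068121e+02]), 'force': array([-0.27736131, -0.7703765 , -0.45861972]), 'torque': array([-0.00659646,  0.04749305, -0.01707791]), 'gripper_force': 0.0, 'gripper_width': 91.26069089702595} 22.0
scene {'camera_matrix': [[400.389, 0.0, 280.431], [0.0, 400.389, 213.289], [0.0, 0.0, 1.0]], 'k1': -0.048, 'R': [[-0.883, -0.468, 0.027], [-0.233, 0.387, -0.892], [0.407, -0.794, -0.451]], 't': [568.251, 45.334, 951.422]} [ 125.37819187 1004.19550545  453.91663611]
top {'camera_matrix': [[444.423, 0.0, 278.836], [0.0, 444.423, 212.339], [0.0, 0.0, 1.0]], 'k1': 0.029, 'R': [[0.013, -1.0, -0.002], [-0.987, -0.013, -0.159], [0.159, 0.004, -0.987]], 't': [309.484, 498.113, 835.779]} [355.02513864 312.80191792 904.72968874]
{'camera_matrix': array([[302.5220769 ,   0.        , 288.8001081 ],
       [  0.        , 302.5220769 , 209.94344759],
       [  0.        ,   0.        ,   1.        ]]), 'k1': -0.06602479743598995, 'mount': array([[ 2.24347012e-04, -9.59285230e-01, -2.82439014e-01,
         8.12330505e+01],
       [ 9.99999974e-01,  2.06032878e-04,  9.45432751e-05,
        -2.76106261e-03],
       [-3.25022444e-05, -2.82439028e-01,  9.59285252e-01,
        -1.49348790e+02],
       [ 0.00000000e+00,  0.00000000e+00,  0.00000000e+00,
         1.00000000e+00]])}
```

```bash
ls -la .; ls pics
```

```text
total 16
drwxr-xr-x  3 agent agent 4096 Nov 30 11:11 .
drwxr-xr-x 23 root  root  4096 Nov 30 11:10 ..
-rw-r--r--  1 agent agent 1233 Nov 30 11:11 h.py
drwxr-xr-x  2 agent agent 4096 Nov 30 11:11 pics
scene0.png
top0.png
```

View pics/scene0.png

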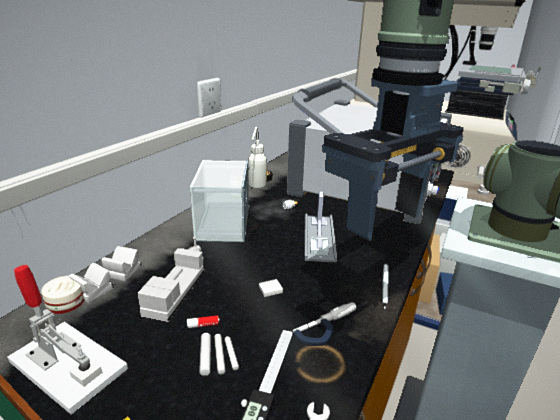

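View pics/top0.png

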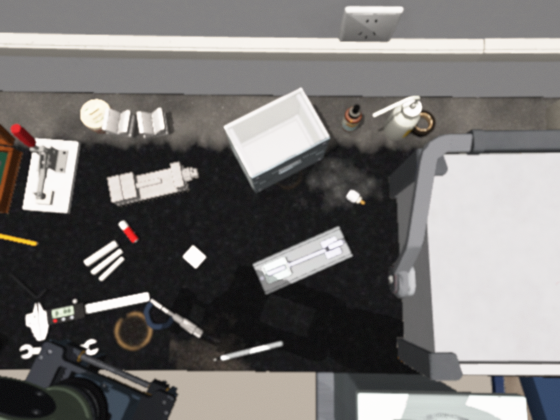

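The scene picture shows the enclosure near (220,200), the rest with the boat near (320,238), the block at (271,288) and the adapter at (290,204). In the top picture the rest lies at (302,260), the enclosure at (277,140) with its slot facing the robot at about (290,167), the block at (195,257) and the adapter at (355,197). I'll enlarge the middle of the top view.

```bash
python3 - <<'E'
from h import *
i=cv2.imread("pics/top0.png")
cv2.imwrite("pics/topc.png",cv2.resize(i[80:305,215:375],None,fx=3.5,fy=3.5,interpolation=cv2.INTER_CUBIC)[:600+190][:788])
E
python3 - <<'E'
import cv2
i=cv2.imread("pics/top0.png")
a=cv2.resize(i[85:200,220:335],(400,400),interpolation=cv2.INTER_CUBIC)
b=cv2.resize(i[215:305,245:360],None,fx=3.478,fy=3.478,interpolation=cv2.INTER_CUBIC)
import numpy as np
b=np.vstack([b,np.zeros((400-b.shape[0],400,3),np.uint8)])
cv2.imwrite("pics/topc.png",np.hstack([a,b]))
E
```

```text
(no output)
```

View pics/topc.png

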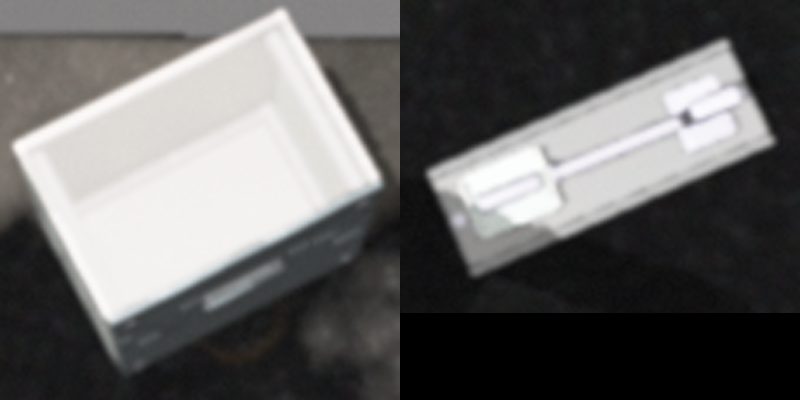

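```bash
python3 - <<'E'
from h import *
c=camera_params("top")
a=lambda L:np.array(L)/3.478+[220,85]; b=lambda L:(np.array(L)-[400,0])/3.478+[245,215]
np.set_printoptions(precision=1,suppress=True)
r=onz(c,b([(430,172),(728,40),(775,142),(472,275)]),14);print("rest",r,np.linalg.norm(np.diff(r,axis=0),axis=1),r.mean(0))
u=(r[0]+r[3]-r[1]-r[2]);u/=np.linalg.norm(u);print("x dir yaw",np.degrees(np.arctan2(u[1],u[0])),"seat",(r[1]+r[2])/2+30*u)
e=onz(c,a([(112,322),(382,185),(283,8),(15,148)]),132);print("encl",e,np.linalg.norm(np.diff(e,axis=0),axis=1))
v=e[1]-e[0];print("yaw plate y",np.degrees(np.arctan2(*(e[0]-e[1])[[1,0]]))-90, "depth yaw",np.degrees(np.arctan2(*(e[2]+e[3]-e[0]-e[1])[[1,0]])),"mid front",(e[0]+e[1])/2)
print("slot",onz(c,a([(204,298),(282,262)]),75))
s=onz(c,b([(560,170),(680,122)]),18);d=s[0]-s[1];print("stem",s,np.degrees(np.arctan2(d[1],d[0])))
print("foot",onz(c,b([(663,95),(720,73),(738,132),(684,152)]),13))
print("block",onz(c,[(195,257)],9),"adapter",onz(c,[(355,197)],10))
for h in (58,83): print(onz(c,b([(718,102),(742,90)]),h))
E
```

```text
rest [[392.4 364.9  14. ]
 [470.8 193.7  14. ]
 [412.2 167.3  14. ]
 [334.8 339.8  14. ]] [188.3  64.3 189.1] [402.6 266.4  14. ]
x dir yaw 114.3826573606621 seat [429.1 207.8  14. ]
encl [[541.4 364.  132. ]
 [616.1 225.3 132. ]
 [712.7 277.3 132. ]
 [633.7 416.6 132. ]] [157.5 109.7 160.2]
yaw plate y 28.324852695940905 depth yaw 28.97534142241659 mid front [578.7 294.6 132. ]
slot [[569.4 317.3  75. ]
 [590.4 274.4  75. ]]
stem [[394.4 290.6  18. ]
 [422.6 222.1  18. ]] 112.42062982526336
foot [[438.4 231.3  13. ]
 [451.7 198.3  13. ]
 [417.7 188.3  13. ]
 [405.8 219.4  13. ]]
block [[406.  483.1   9. ]] adapter [[532.7 160.5  10. ]]
[[430.8 205.3  58. ]
 [437.6 192.1  58. ]]
[[428.6 208.5  83. ]
 [435.1 195.7  83. ]]
```

```bash
python3 - <<'E'
from h import *
np.set_printoptions(precision=1,suppress=True)
a,b=camera_params("scene"),camera_params("top")
for p,q in (((300,98),(432,145)),((342,86),(403,282)),((293,125),(417,165))): print(tri(a,[p],b,[q]))
E
```

```text
(array([556.7,  87. , 265.3]), np.float64(11.321152161854956))
(array([387. , 163.8, 321.2]), np.float64(58.2904160802572))
(array([556.5,  92.8, 196.4]), np.float64(13.339124515846976))
```

```bash
python3 - <<'E'
import cv2,numpy as np
a=cv2.imread("pics/scene0.png")[70:210,240:400];b=cv2.imread("pics/top0.png")[120:380,370:530]
a=cv2.resize(a,None,fx=2.4,fy=2.4,interpolation=3);b=cv2.resize(b,None,fx=2.2,fy=2.2,interpolation=3)
o=np.zeros((572,740,3),np.uint8);o[:a.shape[0],:a.shape[1]]=a;o[:b.shape[0],388:]=b;cv2.imwrite("pics/inst.png",o)
E
```

```text
(no output)
```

View pics/inst.png

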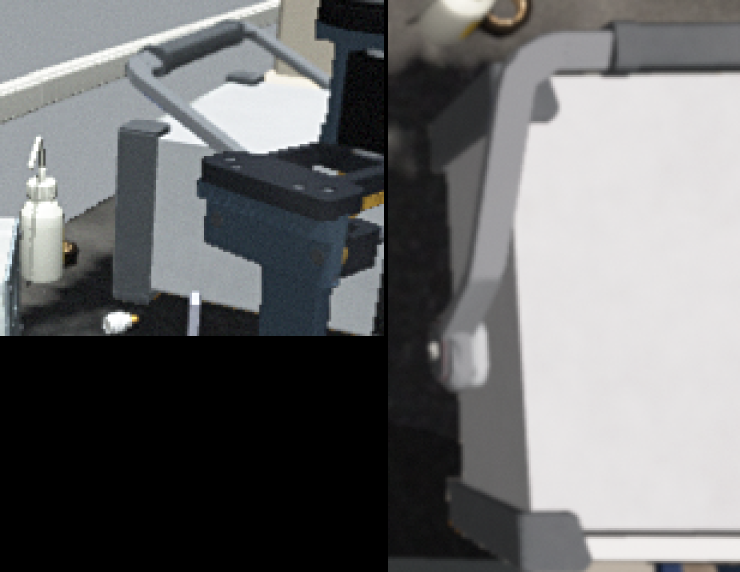

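```bash
python3 - <<'E'
from h import *
np.set_printoptions(precision=1,suppress=True)
a,b=camera_params("scene"),camera_params("top")
g=lambda x,y:(240+x/2.4,70+y/2.4)
o,d=rays(a,[g(130,72),g(210,148)]);n=np.cross(d[0],d[1])
f=lambda x,y:(370+(x-388)/2.2,120+y/2.2)
p,e=rays(b,[f(470,270),f(455,310),f(485,200),f(497,120),f(505,70)])
print(p+e*((n@(o-p))/(e@n))[:,None])
E
```

```text
[[425.2 102.3 168.2]
 [396.  110.1 152.1]
 [473.5  98.8 199.9]
 [524.3  99.3 235.7]
 [554.2  99.3 256.5]]
```

step_arm(plan=[[[-16,-11,2,0.4,1],[-16,-11,2,0.4,1],[-16,-11,2,0.4,1],[-31.9,-22,6.5,0.785,1],[-31.9,-22,6.5,0.785,1],[-31.9,-22,6.5,0.785,1],[-31.9,-22,6.5,0.785,1],[-31.9,-22,6.5,0.785,1],[-31.9,-22,6.5,0.785,1],[-31.9,-22,6.5,0.785,1]]])

```text
time_s: 1.35
ee_pos: [428.1, 211.2, 171.2]
ee_rot: [180.0, -0.0, 113.2]
force: [-0.7, -0.1, 0.7]
gripper_width: 91.4
gripper_force: 0.0
```

```bash
python3 - <<'E'
from h import *
s=state();print(s["time_s"],s["ee_pos"],s["ee_rot"],s["qpos"])
w=grab_frame("wrist");t=grab_frame("top");sc=grab_frame("scene")
for n,i in(("wrist1",w),("top1",t),("scene1",sc)):cv2.imwrite(f"pics/{n}.png",i)
json.dump([s["ee_pos"].tolist(),s["ee_rot"].tolist()],open("pose1.json","w"))
E
```

```text
1.35 [428.05690423 211.18116875 171.20616366] [ 1.79972132e+02 -1.85901867e-02  1.13188579e+02] [2.48671086e+01 1.26999408e+01 1.07700380e+02 2.06038919e-02
 5.95712802e+01 1.66810299e+00]
```

View pics/wrist1.png

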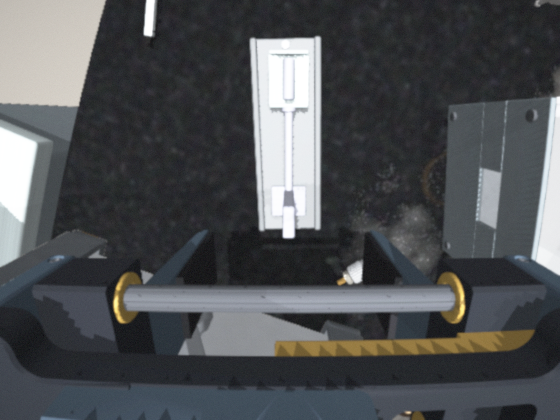

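```bash
python3 - <<'E'
import cv2,numpy as np
i=cv2.imread("pics/wrist1.png")
a=cv2.resize(i[30:245,240:335],None,fx=2.75,fy=2.75,interpolation=3);b=cv2.resize(i[90:290,440:560],None,fx=2.95,fy=2.95,interpolation=3)
o=np.zeros((592,620,3),np.uint8);o[:a.shape[0],:a.shape[1]]=a;o[:b.shape[0],264:264+b.shape[1]]=b;cv2.imwrite("pics/w1c.png",o)
E
```

```text
(no output)
```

View pics/w1c.png

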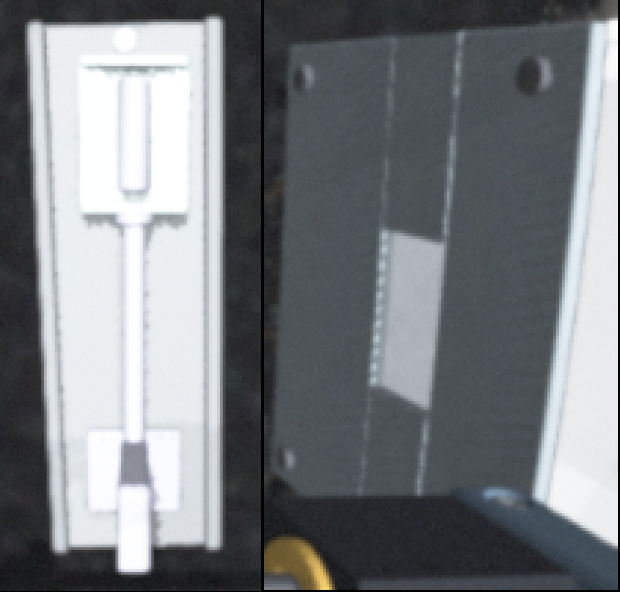

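```bash
python3 - <<'E'
from h import *
np.set_printoptions(precision=1,suppress=True)
pose=json.load(open("pose1.json"));c=camera_params("wrist")
L=lambda P:np.array(P,float)/2.75+[240,30]; S=lambda P:(np.array(P,float)-[264,0])/2.95+[440,90]
ang=lambda v:np.degrees(np.arctan2(v[1],v[0]))
t=onz(c,L([(118,486),(151,486),(150,572),(120,572)]),83,pose);print("grip top",t,t.mean(0))
s=onz(c,L([(133.5,228),(134,438)]),18,pose);print("stem",s,ang(s[0]-s[1]))
q=onz(c,L([(82,62),(188,62),(188,212),(82,212)]),18,pose);print("trough",q,q.mean(0),ang(q[0]+q[1]-q[2]-q[3]))
r=onz(c,L([(28,25),(222,17),(222,549),(54,552)]),14,pose);print("rest",r,ang(r[0]+r[1]-r[2]-r[3]));
f=onz(c,L([(87,430),(180,430),(183,510),(89,510)]),13,pose);print("foot",f,f.mean(0))
for z,P in((61,[(384,230),(368,385)]),(89,[(444,242),(430,410)]),(132,[(590,25),(540,495)]),(0,[(290,45),(276,440)])):
    e=onz(c,S(P),z,pose);print(z,e,e.mean(0),"yaw",ang(e[0]-e[1])-90,np.linalg.norm(e[0]-e[1]))
E
```

```text
grip top [[417.5 221.6  83. ]
 [426.5 225.5  83. ]
 [437.2 200.3  83. ]
 [428.7 196.6  83. ]] [427.5 211.   83. ]
stem [[392.2 292.5  18. ]
 [421.9 223.6  18. ]] 113.3311343507796
trough [[355.1 335.2  18. ]
 [387.7 349.1  18. ]
 [407.4 304.9  18. ]
 [373.6 290.4  18. ]] [381.  319.9  18. ] 113.21366933500542
rest [[333.4 339.6  14. ]
 [392.3 367.5  14. ]
 [471.4 195.6  14. ]
 [411.3 168.5  14. ]] 114.59789019476815
foot [[404.8 218.5  13. ]
 [437.  232.3  13. ]
 [451.  203.9  13. ]
 [417.5 189.5  13. ]] [427.6 211.1  13. ]
61 [[566.4 317.5  61. ]
 [588.8 273.9  61. ]] [577.6 295.7  61. ] yaw 27.218295194427924 49.058393852379815
89 [[565.5 318.2  89. ]
 [589.5 276.   89. ]] [577.5 297.1  89. ] yaw 29.630019734060582 48.53009277634528
132 [[538.9 365.2 132. ]
 [593.3 270.6 132. ]] [566.1 317.9 132. ] yaw 29.867237914746468 109.13872012077312
0 [[539.8 366.6   0. ]
 [612.1 237.    0. ]] [575.9 301.8   0. ] yaw 29.158220276018255 148.36936337218884
```

step_arm(plan=[[[0,-0.05,5,0,1],[0,-0.05,9,0,1],[0,-0.05,10.2,0,1],[0,-0.05,10.2,0,1],[0,-0.05,10.2,0,0.2],[0,-0.05,10.2,0,0.15],[0,-0.05,10.2,0,0.1],[0,-0.05,10.2,0,0.05],[0,-0.05,10.2,0,0],[0,-0.05,10.2,0,0],[0,-0.05,10.2,0,0],[0,-0.05,10.2,0,0]]], newtons=50)

```text
time_s: 3.0
ee_pos: [428.0, 210.0, 68.9]
ee_rot: [-180.0, -0.0, 113.1]
force: [0.4, -0.4, -0.6]
gripper_width: 14.0
gripper_force: 0.0
```

step_arm(plan=[[[0,0,0,0,0],[0,0,0,0,0],[0,0,0,0,0],[0,0,0,0,0],[0,0,-0.2,0,0],[0,0,-0.6,0,0],[0,0,-1.2,0,0],[0,0,-2.0,0,0],[0,0,-2.9,0,0],[0,0,-3.8,0,0],[0,0,-4.6,0,0],[0,0,-5.2,0,0],[0,0,-5.6,0,0],[0,0,-5.8,0,0],[0,0,-5.9,0,0],[0,0,-5.9,0,0]]], newtons=50)

```text
time_s: 5.0
ee_pos: [428.0, 209.9, 127.8]
ee_rot: [-180.0, -0.0, 113.1]
force: [-0.0, 0.5, -2.6]
gripper_width: 10.0
gripper_force: 50.0
```

```bash
python3 - <<'E'
from h import *
s=state();print(s["time_s"],s["ee_pos"],s["ee_rot"],s["force"],s["torque"],s["gripper_width"],s["gripper_force"])
cv2.imwrite("pics/wrist2.png",grab_frame("wrist"))
E
```

```text
5.0 [427.98028907 209.92826246 127.8158056 ] [-1.79983012e+02 -3.56148090e-03  1.13086136e+02] [-0.03461563  0.46280445 -2.57271287] [-0.15966773 -0.00799332 -0.00136263] 10.03511683064193 49.99928534030914
```

View pics/wrist2.png

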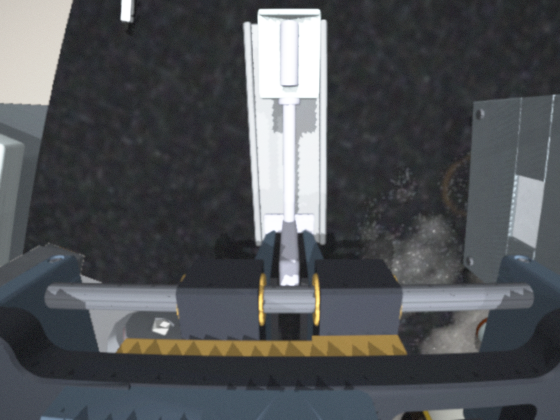

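```bash
python3 - <<'E'
from h import *
np.set_printoptions(precision=1,suppress=True)
c=camera_params("wrist");pose=[[427.98,209.93,127.8],[180,0,113.1]]
g=cv2.cvtColor(cv2.imread("pics/wrist2.png"),cv2.COLOR_BGR2GRAY).astype(int)
u=np.array([np.cos(np.radians(113.2)),np.sin(np.radians(113.2)),0]);v=np.array([-u[1],u[0],0])
for p in(0,2,4):
    a=np.radians(p);P=lambda x,y,z:np.array([427.98,209.93,125])+v*y+u*(x*np.cos(a)-(58-z)*np.sin(a))+np.array([0,0,-x*np.sin(a)-(58-z)*np.cos(a)])
    print(p,proj(c,[P(144,18,13),P(144,-18,13),P(94,18,13),P(94,-18,13),P(16,-18,5),P(16,18,5)],pose))
print(g[:20,290],g[90:110,270],g[15,250:325])
E
```

```text
0 [[259.   11.1]
 [320.6  11.1]
 [260.8  99.7]
 [318.9  99.6]
 [315.2 216. ]
 [264.6 216. ]]
2 [[259.8  17. ]
 [319.7  16.9]
 [261.3 102.8]
 [318.4 102.7]
 [315.1 218.2]
 [264.7 218.3]]
4 [[260.6  22.8]
 [318.9  22.7]
 [261.8 105.9]
 [317.9 105.8]
 [314.9 220.5]
 [264.8 220.6]]
[ 48  51  44  43  47  43  44  53 124 235 255 255 255 250 201 134 115 116
 123 170] [255 255 255 255 255 255 255 238 178 202 230 236 236 237 236 236 236 233
 235 237] [ 41  41  37  40  39  42  59 150 235 231 204 170 153 152 153 149 146 141
 139 138 140 140 139 139 138 137 136 137 137 139 137 136 138 136 136 137
 134 136 136 136 134 137 136 135 137 134 135 137 137 137 136 138 138 136
 139 140 138 139 140 141 141 144 145 148 152 156 165 177 197 218 178  97
  52  49  44]
```

step_arm(plan=[[[0.2,0,0,0,0],[0.6,0.1,0,0,0],[1.2,0.1,0,0,0],[1.9,0.2,0,0.02,0],[2.6,0.2,0,0.06,0],[3.3,0.3,0,0.12,0],[3.8,0.4,0,0.2,0],[4.1,0.4,0,0.29,0],[4.3,0.4,0,0.38,0],[4.3,0.4,0,0.47,0],[4.3,0.4,0,0.56,0],[4.3,0.4,0,0.65,0],[4.3,0.4,0,0.74,0],[4.3,0.4,0,0.83,0],[4.3,0.4,0,0.92,0],[4.3,0.4,0,1.01,0],[4.3,0.4,0,1.1,0],[4.3,0.4,0,1.19,0],[4.3,0.4,0,1.27,0],[4.3,0.4,0,1.34,0]]])

```text
time_s: 7.55
ee_pos: [414.6, 251.5, 127.9]
ee_rot: [-180.0, 0.0, 36.2]
force: [-0.0, -0.3, -2.0]
gripper_width: 9.6
gripper_force: 50.0
```

step_arm(plan=[[[0,0,0,0.05,0],[0,0,0,0.09,0],[0,0,0,0.115,0],[0,0,0,0.126,0],[0,0,0,0.128,0],[0,0,0,0.128,0]]])

```text
time_s: 8.3
ee_pos: [414.8, 251.1, 128.0]
ee_rot: [-180.0, 0.0, 29.0]
force: [-0.1, -0.1, -2.9]
gripper_width: 9.8
gripper_force: 50.0
```

step_arm(plan=[[[0,0.15,0,0,0],[0.1,0.4,0,0,0],[0.1,0.8,0,0,0],[0.2,1.3,0,0,0],[0.2,1.8,0,0,0],[0.3,2.3,0,0,0],[0.3,2.8,0,0,0],[0.4,3.3,0,0,0],[0.5,3.65,0,0,0],[0.5,3.87,0,0,0],[0.5,3.97,0,0,0],[0.5,4.0,0,0,0],[0.5,4.0,0,0,0]]])

```text
time_s: 9.93
ee_pos: [438.6, 218.6, 128.0]
ee_rot: [-180.0, -0.0, 29.0]
force: [-0.1, 0.3, -3.6]
gripper_width: 9.7
gripper_force: 50.0
```

```bash
python3 - <<'E'
from h import *
s=state();p=[s["ee_pos"].tolist(),s["ee_rot"].tolist()];print(s["time_s"],p);json.dump(p,open("pose3.json","w"))
w=grab_frame("wrist");cv2.imwrite("pics/wrist3.png",w);cv2.imwrite("pics/top3.png",grab_frame("top"));cv2.imwrite("pics/scene3.png",grab_frame("scene"))
cv2.imwrite("pics/w3c.png",cv2.resize(w[0:240,130:450],None,fx=2.5,fy=2.5,interpolation=3))
E
```

```text
9.925 [[438.5659594573226, 218.60492339246082, 127.95143641124251], [-179.99406309933855, -0.0041564386887250025, 28.986618422667757]]
```

View pics/w3c.png

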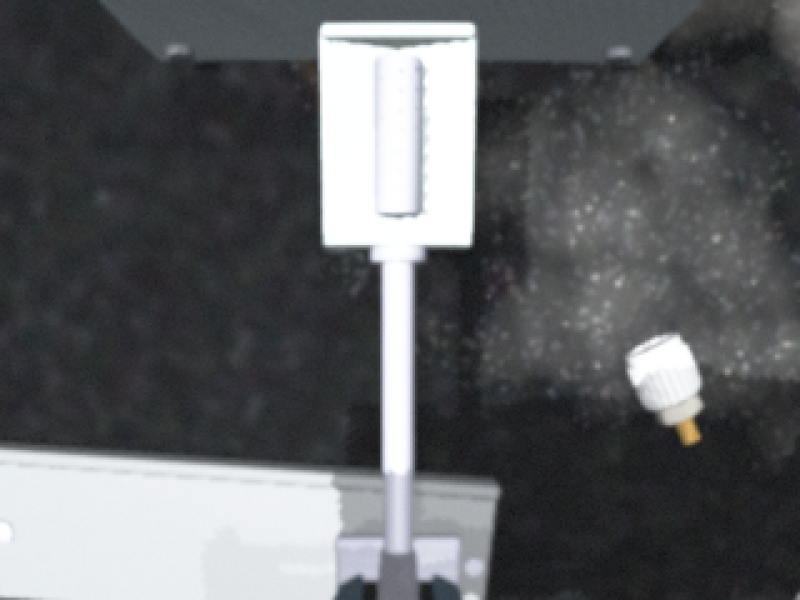

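```bash
python3 - <<'E'
from h import *
np.set_printoptions(precision=1,suppress=True)
pose=json.load(open("pose3.json"));c=camera_params("wrist")
F=lambda P:np.array(P,float)/2.5+[130,0]
u=np.array([np.cos(np.radians(29)),np.sin(np.radians(29))]);n=np.array([-u[1],u[0]]);o=np.array([578.3,296.2])
def rep(m,P,z):
    e=onz(c,F(P),z,pose)[:,:2]-o;print(m,np.c_[e@u,e@n])
rep("plate bottom",[(162,61),(640,62),(260,61.5),(560,62)],0)
rep("screws",[(178,51),(620,51)],10)
rep("trough",[(321,25),(476,25),(471,246),(325,246)],80)
rep("stem",[(398,270),(398,470)],77)
g=np.array(pose[0][:2])-o;print("tcp",g@u,g@n)
w=cv2.imread("pics/wrist3.png");g=cv2.cvtColor(w,cv2.COLOR_BGR2GRAY)
t=cv2.imread("pics/top3.png");cv2.imwrite("pics/t3c.png",t)
E
```

```text
plate bottom [[ -1.   79.1]
 [ -1.3 -80.2]
 [ -1.8  46.2]
 [ -1.9 -53.4]]
screws [[ -1.   70.9]
 [ -1.  -70.6]]
trough [[-16.7  18.5]
 [-16.7 -17.7]
 [-66.6 -17.6]
 [-66.6  18.6]]
stem [[ -72.2    0.5]
 [-124.     0.5]]
tcp -159.8329852399274 -0.12177604696321523
```

step_arm(plan=[[[0.2,0.05,0,0,0],[0.6,0.05,0,0,0],[1.2,0.05,0,0,0],[2.0,0.05,0,0,0],[3.0,0.05,0,0,0],[4.0,0.05,0,0,0],[5.0,0.05,0,0,0],[6.0,0.05,0,0,0],[7.0,0.05,0,0,0],[7.8,0.05,0,0,0],[8.4,0.05,0,0,0],[8.9,0.05,0,0,0],[9.2,0.05,0,0,0],[9.4,0.05,0,0,0],[9.5,0.05,0,0,0],[9.5,0.05,0,0,0]]])

```text
time_s: 12.08
ee_pos: [521.9, 264.1, 128.0]
ee_rot: [-180.0, 0.0, 29.0]
force: [0.0, -0.1, -3.2]
gripper_width: 9.9
gripper_force: 50.0
```

```bash
cat > pc.py <<'E'
from h import *
import sys
s=state();w=grab_frame("wrist");cv2.imwrite(f"pics/{sys.argv[1]}.png",w);cv2.imwrite(f"pics/{sys.argv[1]}s.png",grab_frame("scene"));cv2.imwrite(f"pics/{sys.argv[1]}t.png",grab_frame("top"))
print(s["time_s"],s["ee_pos"],s["ee_rot"],s["force"],s["torque"])
g=cv2.cvtColor(w,cv2.COLOR_BGR2GRAY)
for r in(30,52,70):print(r,g[r,262:318:2])
for q in(250,272,305):print("col",q,g[0:110:4,q])
E
python3 pc.py w4; python3 -c "
import cv2
g=cv2.imread('pics/wrist3.png',0)
for r in(30,52,70):print(r,g[r,262:318:2])"
```

```text
12.075 [521.89085248 264.08731142 127.96872439] [-1.79996350e+02  3.28339766e-03  2.89790012e+01] [ 0.02774227 -0.12845769 -3.18341334] [-0.16760494  0.19560496 -0.01410316]
30 [238 239 239 240 238 239 239 239 235 226 229 231 232 235 236 236 232 230
 228 236 238 238 238 239 238 238 239 238]
52 [239 240 240 240 241 240 241 240 238 230 230 234 237 238 237 235 232 231
 230 238 240 239 241 239 240 239 239 240]
70 [242 241 241 240 241 241 240 241 240 230 232 235 237 239 238 238 234 232
 231 240 240 241 240 241 241 240 241 240]
col 250 [194 203 231 220 220 233 233 234 234 234 235 235 236 236 236 237 236 237
 235 237 237 237 237 237 238 237 239 237]
col 272 [196 203 232 236 225 239 239 239 239 239 239 239 240 240 240 241 240 241
 242 241 242 242 242 241 239 237 237 238]
col 305 [193 202 230 236 224 237 237 239 240 238 239 239 240 240 240 240 240 241
 240 240 241 241 242 241 240 237 238 237]
30 [254 254 254 254 254 254 254 254 253 225 239 251 253 254 254 251 244 222
 177 242 255 255 255 255 255 255 255 255]
52 [254 254 254 254 254 254 255 254 254 233 246 252 254 254 251 251 242 210
 170 243 255 255 255 255 255 255 255 255]
70 [254 254 255 255 254 255 255 255 254 235 248 253 254 254 254 251 240 205
 176 229 255 255 255 255 255 255 255 255]
```

The interface can only turn about the vertical tool axis, so I can't command a roll. I'll roll the pin over the trough's side with a short sideways rocking stroke, keeping the stem well inside the slot.

step_arm(plan=[[[0,-0.7,0,-0.08,0],[0,0.7,0,0.08,0],[0,-0.7,0,-0.08,0],[0,0,0,0,0],[0,0,0,0,0],[0,0,0,0,0],[0,0,0,0,0]]])

```text
time_s: 13.1
ee_pos: [521.9, 264.2, 128.0]
ee_rot: [-180.0, -0.0, 29.0]
force: [0.4, 0.5, -2.9]
gripper_width: 9.6
gripper_force: 50.0
```

```bash
python3 pc.py w5
```

```text
13.1 [521.91640936 264.218732   127.99006779] [-1.79992013e+02 -6.78475716e-03  2.90133251e+01] [ 0.38507546  0.45229249 -2.9329123 ] [-0.10758936  0.14630046  0.01610361]
30 [238 238 238 239 238 238 238 239 239 239 239 238 238 239 238 237 237 238
 238 238 235 237 238 237 238 238 237 237]
52 [239 240 240 239 240 239 240 239 240 239 240 239 239 240 239 238 239 239
 239 238 239 240 239 239 239 240 240 239]
70 [240 241 240 241 241 241 241 241 241 241 241 239 241 240 240 240 240 240
 238 239 240 240 240 239 241 240 241 240]
col 250 [194 201 232 220 223 232 232 233 233 233 234 234 234 235 235 235 236 235
 236 237 235 236 237 237 237 237 237 237]
col 272 [194 201 231 236 224 237 238 238 238 238 239 239 240 239 240 240 240 241
 241 240 241 241 241 241 239 235 237 237]
col 305 [194 201 233 236 223 237 238 238 238 238 239 238 239 238 240 239 239 240
 240 240 241 240 240 240 239 237 238 237]
```

```bash
python3 - <<'E'
from h import *
w=cv2.imread("pics/w5.png")[0:250,110:470];s=cv2.imread("pics/w5s.png")[150:250,180:290]
w=cv2.createCLAHE(3,(4,4)).apply(cv2.cvtColor(w,cv2.COLOR_BGR2GRAY));s=cv2.createCLAHE(3,(2,2)).apply(cv2.cvtColor(s,cv2.COLOR_BGR2GRAY))
w=cv2.resize(w,None,fx=1.3,fy=1.3,interpolation=3);s=cv2.resize(s,None,fx=3,fy=3,interpolation=3)
o=np.zeros((330,800),np.uint8);o[:w.shape[0],:w.shape[1]]=w;o[:300,470:800]=s;cv2.imwrite("pics/v9.png",o)
E
```

```text
(no output)
```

View pics/v9.png

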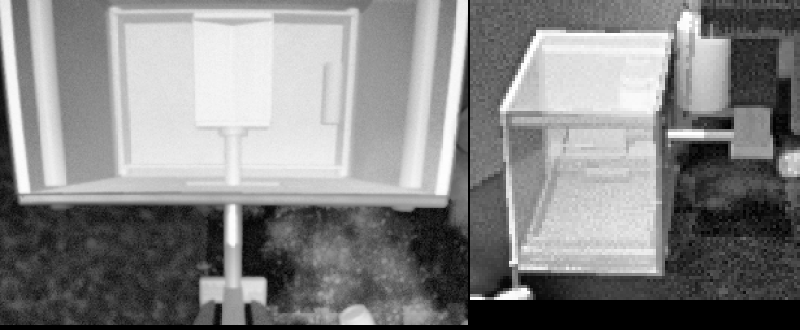

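step_arm(plan=[[[-0.5,0,0,0,0],[-1.5,0,0,0,0],[-3,0,0,0,0],[-5,0,0,0,0],[-7,0,0,0,0],[-8.5,0,0,0,0],[-9.5,0,0,0,0],[-10,0,0,0,0],[-10,0,0,0,0],[-10,-1,0,0,0],[-10,-2.5,0,0,0],[-10,-3.6,0,0,0],[-10,-4.05,0,0,0],[-10,-4.05,0,0,0]]])

```text
time_s: 15.0
ee_pos: [414.7, 251.5, 127.9]
ee_rot: [180.0, -0.0, 29.0]
force: [-0.0, -0.6, -3.0]
gripper_width: 9.7
gripper_force: 50.0
```

step_arm(plan=[[[0,0,0,-0.05,0],[0,0,0,-0.15,0],[0,0,0,-0.29,0],[0,0,0,-0.43,0],[0,0,0,-0.57,0],[0,0,0,-0.71,0],[0,0,0,-0.85,0],[0,0,0,-0.99,0],[0,0,0,-1.13,0],[0,0,0,-1.27,0],[0,0,0,-1.38,0],[0,0,0,-1.45,0],[0,0,0,-1.484,0],[0,0,0,-1.484,0],[0,0,0,-1.484,0]]])

```text
time_s: 16.88
ee_pos: [414.9, 251.0, 128.0]
ee_rot: [180.0, -0.0, 114.0]
force: [-0.3, 0.6, -2.0]
gripper_width: 9.5
gripper_force: 50.0
```

step_arm(plan=[[[-0.5,-0.1,0,0,0],[-1.5,-0.2,0,0,0],[-2.8,-0.3,0,0,0],[-3.8,-0.4,0,0,0],[-4.3,-0.45,0,0,0],[-4.3,-0.45,0,0,0],[-4.3,-0.45,1,0,0],[-4.3,-0.45,2.5,0,0],[-4.3,-0.45,4,0,0],[-4.3,-0.45,5,0,0],[-4.3,-0.45,5.4,0,0],[-4.3,-0.45,5.6,0,0],[-4.3,-0.45,5.75,0,0],[-4.3,-0.45,5.85,0,0],[-4.3,-0.45,5.88,0,0],[-4.3,-0.45,5.88,0,0]]])

```text
time_s: 18.88
ee_pos: [428.3, 210.0, 69.3]
ee_rot: [180.0, -0.0, 114.0]
force: [-0.6, 0.1, -2.3]
gripper_width: 10.2
gripper_force: 50.0
```

```bash
python3 - <<'E'
from h import *
np.set_printoptions(precision=1,suppress=True)
s=state();pose=[s["ee_pos"],s["ee_rot"]];print(s["time_s"],*pose,s["force"],s["torque"])
w=grab_frame("wrist");cv2.imwrite("pics/w6.png",w);g=cv2.cvtColor(w,cv2.COLOR_BGR2GRAY)
for r in(60,130,160): print(r,g[r,232:346:2])
E
```

```text
18.875 [428.3 210.   69.3] [180.  -0. 114.] [-0.6  0.1 -2.3] [-0.1 -0.  -0. ]
60 [ 44  63 177 226 230 217 147 223 237 238 237 238 234 238 255 255 255 255
 255 255 255 255 255 255 255 255 255 255 255 255 255 255 255 255 255 255
 255 255 255 255 255 255 255 254 235 237 237 237 228 156 195 231 230 212
 126  50  40]
130 [ 47  42  45 105 213 232 228 183 160 235 239 238 238 238 238 238 238 239
 239 238 239 239 238 236 229 217 236 252 255 254 248 212 214 238 238 237
 239 239 239 237 238 238 238 238 237 237 237 237 179 181 232 232 217 109
  51  47  47]
160 [ 43  46  47  55 156 225 231 221 163 215 238 237 239 238 238 238 238 238
 238 237 238 237 238 237 236 210 234 252 255 254 248 210 219 236 238 237
 236 236 236 236 237 237 237 237 237 237 236 231 154 210 234 229 196  66
  46  42  47]
```

step_arm(plan=[[[0,0,0.03,0,0],[0,0,0.06,0,0],[0,0,0.06,0,0],[0,0,0.06,0,0]]])

```text
time_s: 19.42
ee_pos: [428.3, 210.0, 68.9]
ee_rot: [180.0, -0.0, 114.0]
force: [-0.8, -1.4, 4.7]
gripper_width: 9.8
gripper_force: 50.0
```

step_arm(plan=[[[0,0,0,0,0.2],[0,0,0,0,0.35],[0,0,0,0,0.5],[0,0,0,0,0.6],[0,0,0,0,0.6],[0,0,-0.5,0,0.6],[0,0,-2,0,0.6],[0,0,-5,0,0.6],[0,0,-9,0,0.6],[0,0,-10.2,0,0.6],[0,0,-10.2,0,0.6],[0,0,-10.2,0,0.6]]])

```text
time_s: 20.92
ee_pos: [427.4, 209.6, 169.3]
ee_rot: [-179.8, -0.0, 114.0]
force: [-0.2, 0.7, -0.1]
gripper_width: 54.9
gripper_force: 0.0
```

```bash
python3 - <<'E'
from h import *
s=state();print(s["time_s"],s["ee_pos"],s["ee_rot"],s["gripper_width"])
w=grab_frame("wrist");t=grab_frame("top");sc=grab_frame("scene")
t=cv2.resize(t[85:305,170:370],None,fx=1.2,fy=1.2);o=np.zeros((600,800,3),np.uint8);o[:420,:560]=w;o[:264,560:800]=t
sc=cv2.resize(sc[150:310,180:360],None,fx=1.1,fy=1.1);o[420:420+176,0:198]=sc;o[290:290+300,565:]=cv2.resize(w[0:300,200:400],None,fx=1.17,fy=1.0)[:, :235] if 0 else 0
cv2.imwrite("pics/v10.png",o)
E
```

```text
20.925 [427.38974446 209.60173384 169.25446371] [-1.79847080e+02 -2.52720612e-03  1.14008855e+02] 54.89185123262902
```

View pics/v10.png

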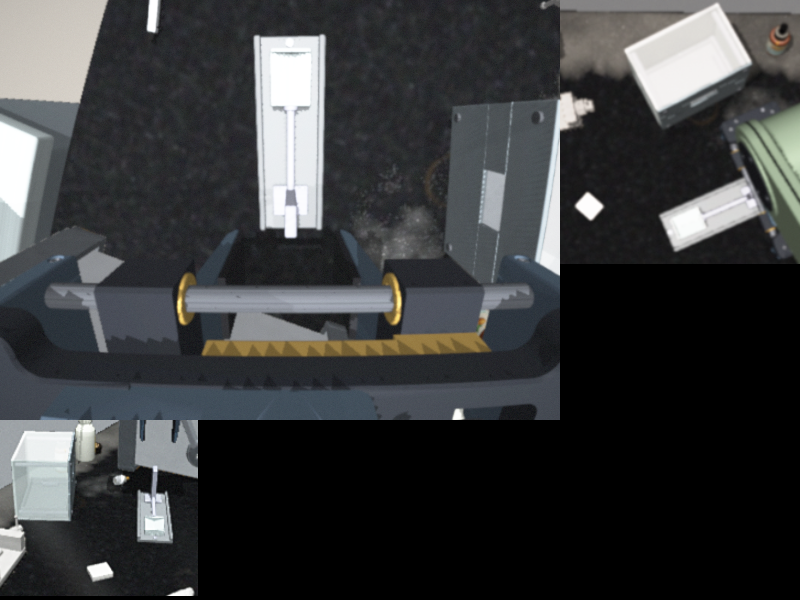

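The last picture shows the boat upright and empty between the rails: trough at (291,80), grip at (290,215). The block and adapter haven't moved, and the gripper is clear of everything. I'm handing in.

```bash
python3 -c "from workcell import job_done;print(job_done())"
```

```text
the job is handed in; nothing more can be done
None
```

The job is handed in at about 21 s: the pin lies in the tray, the boat stands upright and empty on its rest the same way round, the adapter and block are where they were, and no contact with the enclosure showed in the force readings or pictures (neither was taken during the rocking); however, the boat was not tipped, because the moves can only turn the tool about its vertical axis, so I sent the pin over the trough's side with a brief sideways rocking of about ±12 mm at the slot.

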